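# Point out the open bore and the tappet left out of the cylinder head

## Task

One bucket tappet has been left out of the cylinder head on the bench. Show the fitter first the one bore that has no tappet in it, and then the missing tappet itself where it stands on the bench: each time come down over its middle with the fingers pointing down, fingertips no more than 3 cm above it, and stay there for two seconds, without touching, moving or picking up anything. Do not dip over another tappet or any of the small parts lying about the head on the way, so that nobody mistakes which is meant, and finish still pointing at the missing tappet.

Things in the scene. Friction and masses are not known exactly. Their poses are not given: they have to be found in the camera images.
- head: Aluminium cylinder head, fixed on two battens: 140 mm deep, 396 mm long, 113 mm high over its five cam bearing saddles. Origin on the bench under its middle, z up, y along the row of eight tappet bores (33 mm, vertical), which lie at x = 0, y = +-24.5, +-63.5, +-112.5, +-151.5 mm, mouths 100 mm above the bench. Saddles (14 mm wide, 13 mm above the mouths) at y = 0, +-88, +-176 mm.
- open_bore_mouth (a point): Centre of the mouth of the one bore that has no tappet: a 33 mm round hole in which the valve spring's retainer and stem tip show 9 to 14 mm down; 100 mm above the bench, z up. It can be any of the eight.
- tappet: The tappet that was left out: a plain steel cup standing closed end up on the bench, a cylinder 32 mm across and 26 mm high with a flat top marked by one fine ring and no hole; loose, about 55 g. Origin at the centre of its underside, z up.
- tappet_top (a point): Centre of that tappet's flat top, 26 mm above the bench, z up.
- seated1_top (a point): One of the seven bucket tappets in their bores, in the same row: plain steel disc on top, 32 mm across, 2 mm above the boss. Point at the middle of its top; z up.
- seated2_top (a point): One of the seven bucket tappets in their bores, in the same row: plain steel disc on top, 32 mm across, 2 mm above the boss. Point at the middle of its top; z up.
- seated3_top (a point): One of the seven bucket tappets in their bores, in the same row: plain steel disc on top, 32 mm across, 2 mm above the boss. Point at the middle of its top; z up.
- seated4_top (a point): One of the seven bucket tappets in their bores, in the same row: plain steel disc on top, 32 mm across, 2 mm above the boss. Point at the middle of its top; z up.
- seated5_top (a point): One of the seven bucket tappets in their bores, in the same row: plain steel disc on top, 32 mm across, 2 mm above the boss. Point at the middle of its top; z up.
- seated6_top (a point): One of the seven bucket tappets in their bores, in the same row: plain steel disc on top, 32 mm across, 2 mm above the boss. Point at the middle of its top; z up.
- seated7_top (a point): One of the seven bucket tappets in their bores, in the same row: plain steel disc on top, 32 mm across, 2 mm above the boss. Point at the middle of its top; z up.
- socket_top (a point): Middle of the top of a steel wrench socket standing upright on the bench, 32 mm across and 40 mm high, square black drive hole in its top; loose. Not the tappet.
- bearing_top (a point): Middle of the top of a steel ball bearing lying flat on the bench, 40 mm across, 18 mm hole, 12 mm high; loose. Not the tappet.
- core_plug_top (a point): Middle of the rim of a shallow steel cup (core plug), open side up on the bench, 36 mm across and 12 mm high; loose. Not the tappet.
- cam_cap_top (a point): Middle of the top of an aluminium cam bearing cap standing on its two feet on the bench, 56 by 14 mm and 25 mm high; loose. Not the tappet.
Mind the look-alikes: they are no part of the job. What is shaped like the tappet but blue or green is not meant.

How it is judged:
By the outcome, as a careful person would: the job done as asked, in the order asked, and still so for the second after the job is handed in, with the robot touching nothing.
It also fails if it takes over 38 s, if anything falls off the work surface, if the arm or the gripper's body presses on something with over 40 N, if the wrist force passes 120 N, or if a joint passes its speed limit or range.

## Robot

A 7-joint arm with a two-finger parallel gripper is mounted at the origin on the work surface. World frame = base frame: x ahead of the robot, y to its left, z up, the work surface at z = 0. Lengths are in m, angles in rad, forces in N, time in s.
With the tool pointing down it reaches from about 0.425 to 0.925 m from the base axis. Payload 6.8 kg.
Tool frame: the origin (TCP) lies between the finger pads, 19 mm behind the fingertips; this is the grasp point; z points along the fingers, y is the line along which they close (so a half turn about z gives the same grasp; the last joint's range is limited). The gripper opens to 85 mm and grips with 20 to 120 N. Pads are 22 mm wide; open, the fingers measure 114 mm over their backs; the gripper's body (76 mm by 85 mm) begins 54 mm behind the grasp point. The pads swing forward as they close: fully open they stand 13 mm farther back than shut.
Start: joints at [1.193, 0.477, 0.022, 1.555, -0.011, 1.109, -0.083], TCP at [0.18, -0.651, 0.25] pointing down, gripper open.
Joint ranges: [-2.96, 2.96], [-0.34, 2.1], [-1.41, 1.46], [0.24, 2.44], [-1.37, 4.51], [0.17, 1.92], [-2.96, 2.96]. Speed limits (rad/s): [2.39, 2.39, 3.14, 3.14, 3.14, 3.14, 3.14].

## Interface

Orientations are given as a rotation vector (axis times angle).
In Python, from bench import telemetry, grab_frame, calibration, order, silhouettes gives the robot as it stands.
- The arm moves only by the tool apply_moves, never from a script. Its argument "moves" is a list of rows, each a list of 7 numbers: the turn, a rotation vector about the tool's x, y, z scaled (see below), then the shift along the tool's x, y, z scaled (see below), then the opening, from -1 (shut) to 1 (fully open). A call has exactly 8 rows; each row shifts and turns the commanded pose from where the row before left it, along the tool's axes as they then stand; what a row does not reach is not made up. The controller multiplies each number of a shift by 1000 mm and each number of a turn by 6 degrees. A row lasts 1/12 s, in which the tool goes at most 41.7 mm and 7.16 degrees, less where a joint would pass 70% of its speed; a pose out of reach is approached as far as the arm can. A call with a number of a shift or a turn outside -1 to 1 is refused whole. A call with a gripper value outside its range is refused whole. The fingers move at their own pace and stop on an object; "grip_force" is the grip in N (left out, the last holds). Time passes only in rows, so rows that do not move let the fingers close, or fill a call up. It gives the time, the measured TCP pose, the force, the opening and the grip force at its end, in the units of the state.
- telemetry.get_obs(): the state, without advancing time (a new reading comes with each control period).
- grab_frame(name): name is "side" or "top" or "wrist"; returns the picture (384x512x3 uint8, blue, green, red); there is no depth.
- calibration(name): a dict with "fx", "fy", "cx", "cy" (pixels), "k1" (the pictures are not rectified: a ray, as slopes to the right and down, at radius r is drawn at 1 + k1 r^2 times it, then the intrinsics apply), "world_from_camera" (4x4, takes a point from camera to world coordinates); the wrist camera has in their place "mount" (4x4, takes a point from camera to tool coordinates, whose origin is the TCP and whose axes are the flange's). Camera axes: x right, y down, z forward; pixel columns grow to the right and rows downward; lengths in m; the calibration is good to about 2 mm. A picture is of the moment at which its call begins: read the wrist's pose just before it. calibration takes no time and is no camera call.
- order.hand_in(): hands the job in; it is judged then, once.
Trained networks look in the newest picture that a camera, given by its name, has taken for a name from the list of things; names that differ only in an ending like _2 or _b are one class to them, and where a whole thing is asked for, a point or a joint stands for the part that bears it (a point fixed in the world has none). Each returns a list of dicts, best first, with "p" (0 to 1); they miss things now and then, are a little off and sometimes report something else, mostly with a low value. They report only what shows in the picture. A call takes as long as a camera call. They do not tell look-alikes from the thing itself.
- silhouettes(thing, camera): "mask" (384x512 bool, what is visible of it) and "extent" ([centre column, centre row, width, height] in pixels, round what is visible of it).
The state is a dict: "clock": time; "joints": joint angles; "qvel": joint speeds; "tau": joint torques, N m; "tcp_pos": TCP position; "orientation": TCP orientation; "contact_force": force on the tool from outside, world axes, zero at the start; "moment": the same for the moment, N m; "grip_width": finger opening in m; "gripper_force": force on a finger pad.
Only numpy, scipy, OpenCV 4.12 (cv2) and the standard library are available. Lean on these libraries where they do the work, as an engineer would, in place of code of your own. Each camera call takes 0.05 s, during which the arm holds its last target. There are 200 camera calls.

## Working session

There is one attempt and no reset: what is moved stays moved. The work goes in short steps, Python scripts to look and compute and a tool call to move; the robot and the scene stay as the last step left them, time stands still between calls to the robot, and variables do not carry over. Pictures are saved under pics/ and viewed, at most 10 in all, crops included, and the job is handed in when it is done.

Besides the shell and the picture viewer there is one more tool, called after ">>>" in YAML: its name, and indented under it one key for each argument. apply_moves: Moves the arm, as the interface text tells. Its arguments: {"type":"object","properties":{"moves":{"type":"array"},"grip_force":{"type":"number"}},"required":["moves"]}

```bash
mkdir -p pics; cat > h.py <<'E'
import numpy as np, cv2
from bench import telemetry, grab_frame, calibration, order, silhouettes
def K(c): return np.array([[c["fx"],0,c["cx"]],[0,c["fy"],c["cy"]],[0,0,1.]]), np.array([c["k1"],0,0,0,0.])
def onplane(c,T,px,z):
    k,d=K(c); u=cv2.undistortPoints(np.array(px,float).reshape(-1,1,2),k,d).reshape(-1,2)
    r=np.c_[u,np.ones(len(u))]@T[:3,:3].T; o=T[:3,3]
    return o+r*((z-o[2])/r[:,2])[:,None]
def proj(c,T,P):
    k,d=K(c); M=np.linalg.inv(T)
    return cv2.projectPoints(np.array(P,float).reshape(-1,1,3),cv2.Rodrigues(M[:3,:3])[0],M[:3,3],k,d)[0].reshape(-1,2)
E
python3 - <<'E'
from h import *
o=telemetry.get_obs(); print({k:np.round(o[k],3) for k in("clock","tcp_pos","orientation","joints","grip_width")})
ims=[]
for n in("top","side"):
    im=grab_frame(n); cv2.imwrite(f"pics/{n}0.png",cv2.resize(im,(800,600),interpolation=cv2.INTER_CUBIC)); c=calibration(n); T=np.array(c["world_from_camera"]); print(n,np.round(T,3).tolist(),c["fx"],c["k1"])
    for t,z in(("head",.05),("tappet",.026),("socket_top",.04),("bearing_top",.012),("core_plug_top",.012),("cam_cap_top",.025),("seated1_top",.102),("open_bore_mouth",.1)):
        for r in silhouettes(t,n)[:8]:
            e=np.array(r["extent"]); print(n,t,round(r["p"],2),e.round(),onplane(c,T,[e[:2]],z).round(3)[0])
E
```

```text
{'clock': np.float64(0.0), 'tcp_pos': array([ 0.18 , -0.65 ,  0.249]), 'orientation': array([-3.111e+00, -4.220e-01,  1.000e-03]), 'joints': array([ 1.193,  0.478,  0.022,  1.556, -0.011,  1.109, -0.083]), 'grip_width': np.float64(0.085)}
top [[0.025, -0.992, 0.124, 0.413], [-1.0, -0.025, -0.001, 0.01], [0.004, -0.124, -0.992, 1.107], [0.0, 0.0, 0.0, 1.0]] 391.15112704311167 -0.06217261827212706
top head 0.74 [252. 168. 162.  78.] [0.615 0.022 0.05 ]
top head 0.57 [277. 161.   9.   6.] [ 0.638 -0.046  0.05 ]
top tappet 0.57 [164. 228.  16.  13.] [0.447 0.262 0.026]
top tappet 0.5 [140. 223.  11.   7.] [0.457 0.331 0.026]
top tappet 0.5 [115. 238.   8.  13.] [0.413 0.398 0.026]
top tappet 0.49 [137. 199.   8.   8.] [0.525 0.343 0.026]
top tappet 0.28 [261. 163.   7.  14.] [ 0.635 -0.     0.026]
top socket_top 0.57 [177. 246.  11.  11.] [0.398 0.221 0.04 ]
top bearing_top 0.48 [376. 221.  10.  15.] [ 0.481 -0.33   0.012]
top core_plug_top 0.56 [262. 239.  13.  13.] [ 0.423 -0.01   0.012]
top cam_cap_top 0.65 [209. 173.  14.  12.] [0.604 0.144 0.025]
top cam_cap_top 0.55 [342. 250.  12.
[... 432 characters left out ...]
369 0.05 ]
side tappet 0.76 [273. 290.  15.  14.] [0.389 0.314 0.026]
side tappet 0.73 [253. 276.  14.  13.] [0.447 0.284 0.026]
side tappet 0.68 [255. 318.  15.  16.] [0.408 0.41  0.026]
side tappet 0.47 [215. 293.  14.  21.] [0.519 0.362 0.026]
side tappet 0.46 [241. 297.  15.  14.] [0.456 0.359 0.026]
side socket_top 0.65 [278. 267.  15.  23.] [0.391 0.247 0.04 ]
side bearing_top 0.66 [286. 164.  14.   4.] [ 0.483 -0.312  0.012]
side core_plug_top 0.68 [240. 298.  13.  15.] [0.46  0.347 0.012]
side core_plug_top 0.61 [288. 218.  13.  11.] [0.415 0.004 0.012]
side core_plug_top 0.22 [212. 219.   8.   8.] [0.63  0.068 0.012]
side seated1_top 0.51 [226. 178.   5.   6.] [ 0.615 -0.024  0.102]
```

View pics/top0.png

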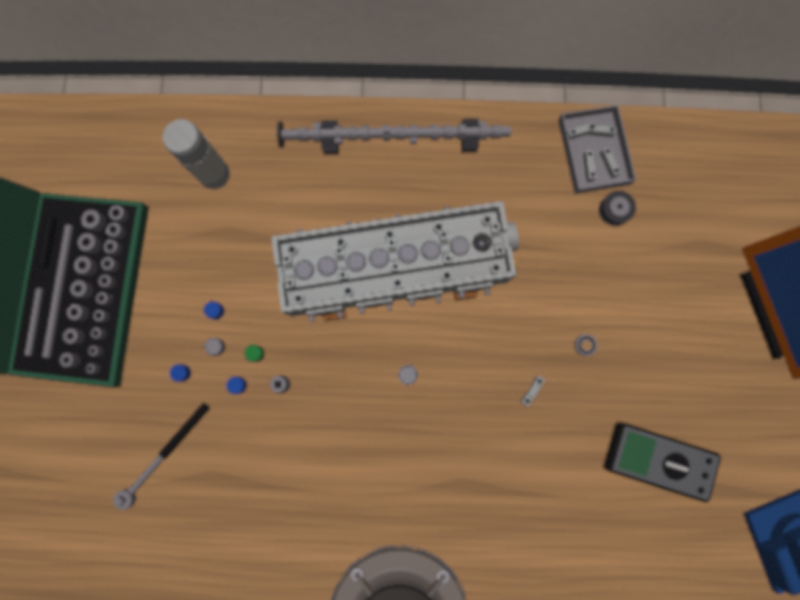

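View pics/side0.png

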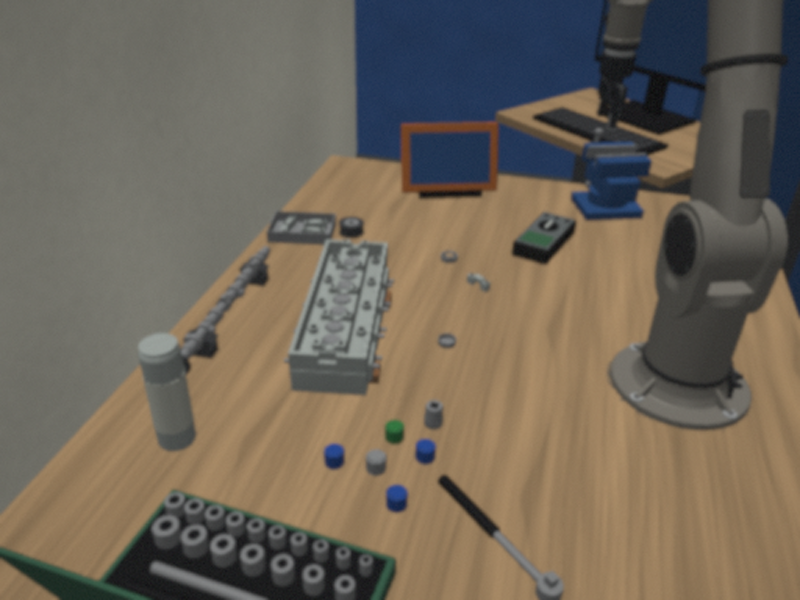

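The top view shows the dark open bore at view (482,242), at the right end of the row; the other seven bores hold grey discs.

What could be taken for the tappet, in view pixels:
- grey plain cup (214,346)
- blue cups (213,310), (180,373) and (236,385)
- green cup (253,353)
- socket (280,384), with a hole
- core plug (407,375), a shallow cup in the side view
- bearing (585,345)
- cam cap (533,390)

I choose the grey cup at (214,346), which is (376,461) in the side view.

```bash
python3 - <<'E'
from h import *
im=grab_frame("top"); c=calibration("top"); T=np.array(c["world_from_camera"])
side=grab_frame("side"); cs=calibration("side"); Ts=np.array(cs["world_from_camera"])
# seated discs + open bore from the view -> line fit
v=np.array([[303,269],[327,266],[356,261],[378,258],[407,253],[430,250],[459,246],[482,242]])*.64
P=onplane(c,T,v,.102)[:,:2]; y=np.array([151.5,112.5,63.5,24.5,-24.5,-63.5,-112.5,-151.5])/1000
A=np.c_[y,np.ones(8)]; s=np.linalg.lstsq(A,P,rcond=None)[0]; print("row",s.round(4),"scale",np.linalg.norm(s[0]).round(3),"res mm",((P-A@s)*1000).round(1).tolist())
u=s[0]/np.linalg.norm(s[0]); print("open bore",(s[1]-.1515*u).round(4))
t=onplane(c,T,[[214*.64,346*.64]],.026); print("tappet top view",t.round(4), "in side px view",(proj(cs,Ts,t)/.64).round(), "expect ~376,456")
print("bore in side",(proj(cs,Ts,[np.r_[s[1]-.1515*u,.1]])/.64).round())
print("vise",onplane(c,T,[[496,346],[480,200]],.05).round(2).tolist())
w=calibration("wrist"); print({k:np.round(x,3).tolist() for k,x in w.items()})
a=cv2.resize(im[195:260,100:195],None,fx=6,fy=6,interpolation=cv2.INTER_CUBIC)[:,:400*2]
b=cv2.resize(side[250:335,195:300],(570,390),interpolation=cv2.INTER_CUBIC)
h=cv2.resize(im[120:205,165:340],None,fx=4,fy=4,interpolation=cv2.INTER_CUBIC)
cv=np.zeros((600,800,3),np.uint8); a=cv2.resize(a,(400,250)); b=cv2.resize(b,(390,250)); cv[:250,:400]=a; cv[:250,410:800]=b; cv[255:595,:700]=h; cv2.imwrite("pics/crop1.png",cv)
E
```

```text
row [[-0.1769  0.9818]
 [ 0.6173  0.0243]] scale 0.998 res mm [[0.3, 0.7], [-0.6, -0.9], [0.5, -1.0], [-0.4, 0.7], [0.7, 0.5], [-0.1, 0.4], [-0.6, -0.1], [0.4, -0.4]]
open bore [ 0.6441 -0.1248]
tappet top view [[0.4618 0.3386 0.026 ]] in side px view [[376. 454.]] expect ~376,456
bore in side [[354. 252.]]
vise [[0.15, -0.65, 0.05], [0.54, -0.61, 0.05]]
{'fx': 266.431, 'fy': 266.431, 'cx': 257.001, 'cy': 192.741, 'k1': -0.039, 'mount': [[0.0, -0.953, -0.304, 0.078], [1.0, 0.0, 0.0, 0.001], [-0.0, -0.304, 0.953, -0.124], [0.0, 0.0, 0.0, 1.0]]}
```

View pics/crop1.png

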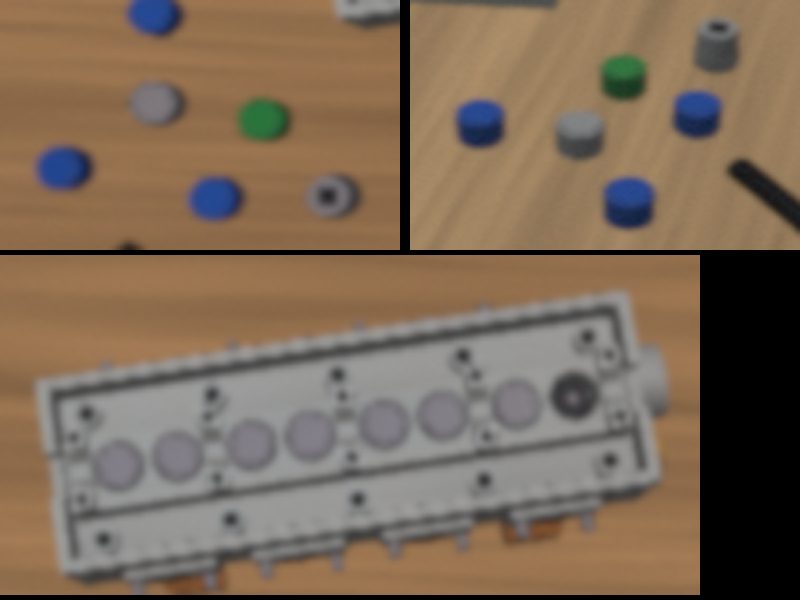

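Crop: the grey cup is plain, closed and without a hole. The dark bore with its retainer is at the right end of the row. The two cameras agree on the tappet to within 2 view px. Next I lift, shut the fingers and cross at height.

>>> apply_moves:
  moves:
    - [0,0,0,0,0,-0.03,-1]
    - [0,0,0,0,0,-0.03,-1]
    - [0,0,0,0.0294,-0.0192,0,-1]
    - [0,0,0,0.0294,-0.0192,0,-1]
    - [0,0,0,0.0294,-0.0192,0,-1]
    - [0,0,0,0.0294,-0.0192,0,-1]
    - [0,0,0,0.0294,-0.0192,0,-1]
    - [0,0,0,0.0294,-0.0192,0,-1]

```text
clock: 1.67
tcp_pos: [0.3201, -0.4912, 0.3102]
orientation: [3.113, 0.422, 0.0]
contact_force: [0.4, -0.9, -0.5]
grip_width: 0.0004
gripper_force: 0.0
```

>>> apply_moves:
  moves:
    - [0,0,0,0.0294,-0.0192,0,-1]
    - [0,0,0,0.0294,-0.0192,0,-1]
    - [0,0,0,0.0294,-0.0192,0,-1]
    - [0,0,0,0.0294,-0.0192,0,-1]
    - [0,0,0,0.0294,-0.0192,0,-1]
    - [0,0,0,0.0294,-0.0192,0,-1]
    - [0,0,0,0.0294,-0.0192,0,-1]
    - [0,0,0,0.0294,-0.0192,0,-1]

```text
clock: 2.33
tcp_pos: [0.5059, -0.2804, 0.3103]
orientation: [3.113, 0.422, 0.001]
contact_force: [1.1, 0.2, -0.3]
grip_width: 0.0001
gripper_force: 0.0
```

>>> apply_moves:
  moves:
    - [0,0,0,0.0249,-0.0161,0,-1]
    - [0,0,0,0.0249,-0.0161,0,-1]
    - [0,0,0,0.0249,-0.0161,0,-1]
    - [0,0,0,0.0249,-0.0161,0,-1]
    - [0,0,0,0.0249,-0.0161,0,-1]
    - [0,0,0,0.0249,-0.0161,0,-1]
    - [0,0,0,0.0249,-0.0161,0,-1]
    - [0,0,0,0,0,0,-1]

```text
clock: 3.0
tcp_pos: [0.6461, -0.1193, 0.3097]
orientation: [-3.107, -0.435, -0.004]
contact_force: [-0.1, 1.3, 0.6]
grip_width: -0.0
gripper_force: 0.0
```

```bash
cat >> h.py <<'E'
def wrist(thing,z,aim,name):
    o=telemetry.get_obs(); im=grab_frame("wrist"); c=calibration("wrist")
    F=np.eye(4); F[:3,:3]=cv2.Rodrigues(np.array(o["orientation"]))[0]; F[:3,3]=o["tcp_pos"]; T=F@np.array(c["mount"])
    a=proj(c,T,[aim])[0]; print("tcp",np.round(o["tcp_pos"],4),np.round(o["orientation"],3),o["clock"],"aim px",a.round(1))
    for r in silhouettes(thing,"wrist")[:8]:
        e=np.array(r["extent"]); ys,xs=np.nonzero(r["mask"]); q=(xs.mean(),ys.mean())
        P=onplane(c,T,[q],z)[0]; print(thing,round(r["p"],2),e.round(),P.round(4),"tool-axis shift",(F[:3,:3].T@(P-F[:3,3])).round(4))
    cv2.drawMarker(im,tuple(int(v) for v in a.round()),(0,0,255),cv2.MARKER_CROSS,8,1)
    cv2.imwrite("pics/"+name,cv2.resize(im,(800,600),interpolation=cv2.INTER_CUBIC))
E
python3 -c "
from h import *
wrist('open_bore_mouth',.1,[.6441,-.1248,.1],'w1.png')"
```

```text
tcp [ 0.6461 -0.1193  0.3097] [-3.107 -0.435 -0.004] 3.0 aim px [260.5 174.1]
open_bore_mouth 0.71 [261. 171.  25.  21.] [ 0.6495 -0.1238  0.1   ] tool-axis shift [0.0015 0.006  0.2097]
```

View pics/w1.png

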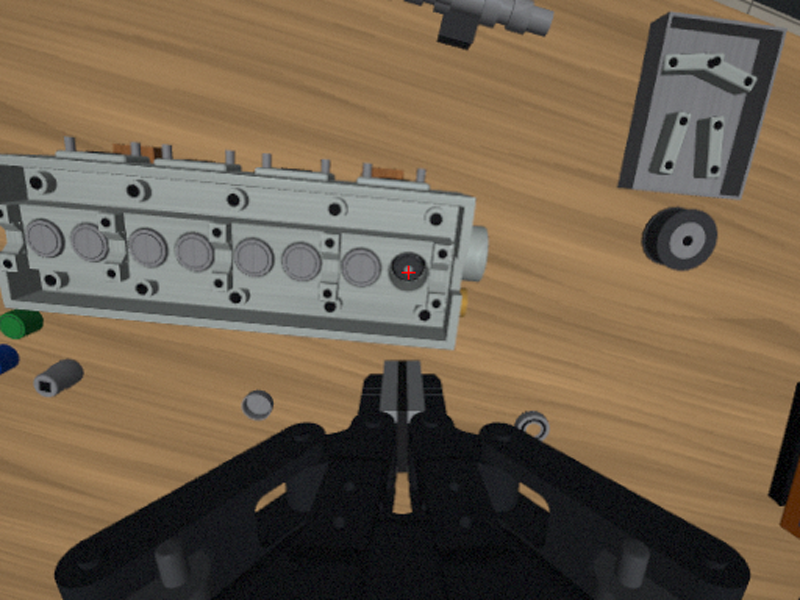

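The wrist view shows the dark open bore at view (408,271), right under the aim cross (407,272). I come down part way and measure again.

>>> apply_moves:
  moves:
    - [0,0,0,0,0,0.02,-1]
    - [0,0,0,0,0,0.02,-1]
    - [0,0,0,0,0,0.02,-1]
    - [0,0,0,0,0,0.02,-1]
    - [0,0,0,0,0,0.02,-1]
    - [0,0,0,0,0,0.01,-1]
    - [0,0,0,0,0,0,-1]
    - [0,0,0,0,0,0,-1]

```text
clock: 3.77
tcp_pos: [0.6427, -0.1277, 0.2003]
orientation: [3.113, 0.421, -0.001]
contact_force: [0.4, 0.2, 0.2]
grip_width: 0.0001
gripper_force: 0.0
```

```bash
python3 -c "
from h import *
wrist('open_bore_mouth',.1,[.6441,-.1248,.1],'w2.png')"
```

```text
tcp [ 0.6427 -0.1277  0.2003] [ 3.113e+00  4.210e-01 -1.000e-03] 3.7667 aim px [253.1 196.6]
open_bore_mouth 0.61 [255. 191.  31.  25.] [ 0.6509 -0.124   0.1   ] tool-axis shift [ 0.009  -0.0015  0.1003]
open_bore_mouth 0.2 [112. 185.  40.  35.] [ 6.222e-01 -1.000e-04  1.000e-01] tool-axis shift [ 0.0141 -0.1285  0.1002]
```

View pics/w2.png

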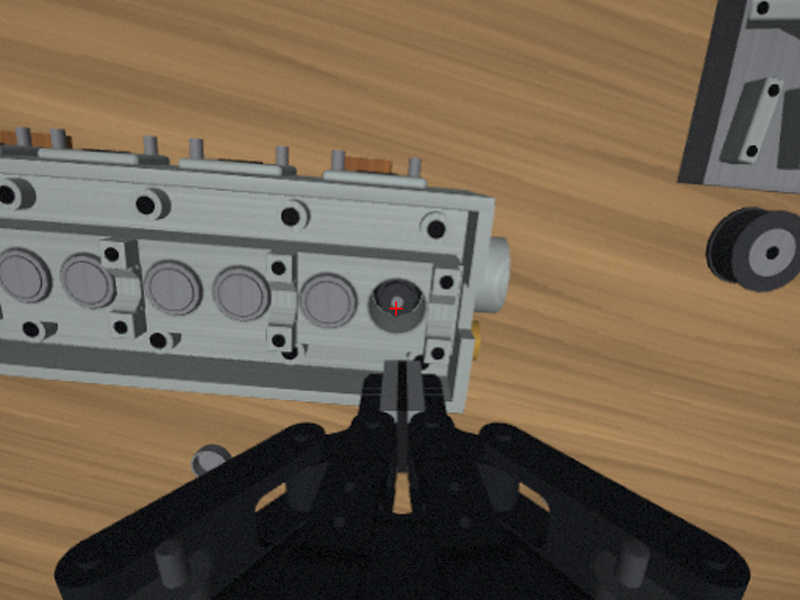

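The mouth rim runs over columns 369–425 and rows 279–333 of the view, so its centre is (397,306). The aim cross is at (395.5,307), so the aim is good to about 1 mm; the network sees only the dark part. I descend to tips about 22 mm above the mouth.

>>> apply_moves:
  moves:
    - [0,0,0,0.0027,-0.0028,0,-1]
    - [0,0,0,0,0,0.012,-1]
    - [0,0,0,0,0,0.012,-1]
    - [0,0,0,0,0,0.012,-1]
    - [0,0,0,0,0,0.012,-1]
    - [0,0,0,0,0,0.008,-1]
    - [0,0,0,0,0,0.003,-1]
    - [0,0,0,0,0,0,-1]

```text
clock: 4.53
tcp_pos: [0.6441, -0.1233, 0.1395]
orientation: [-3.112, -0.422, 0.004]
contact_force: [-0.3, 0.4, -0.5]
grip_width: 0.0005
gripper_force: 0.0
```

>>> apply_moves:
  moves:
    - [0,0,0,0,0,0,-1]
    - [0,0,0,0,0,0,-1]
    - [0,0,0,0,0,0,-1]
    - [0,0,0,0,0,0,-1]
    - [0,0,0,0,0,0,-1]
    - [0,0,0,0,0,0,-1]
    - [0,0,0,0,0,0,-1]
    - [0,0,0,0,0,0,-1]

```text
clock: 5.2
tcp_pos: [0.6448, -0.1233, 0.1411]
orientation: [3.113, 0.422, 0.0]
contact_force: [1.3, -0.3, 0.2]
grip_width: -0.0
gripper_force: 0.0
```

```bash
python3 -c "
from h import *
wrist('open_bore_mouth',.1,[.6446,-.1243,.1],'w3.png')"
```

```text
tcp [ 0.6448 -0.1233  0.1411] [3.113 0.422 0.   ] 5.2 aim px [256.9 227.9]
open_bore_mouth 0.57 [261. 218.  35.  28.] [ 0.6523 -0.1232  0.1   ] tool-axis shift [0.0073 0.0019 0.0411]
```

View pics/w3.png

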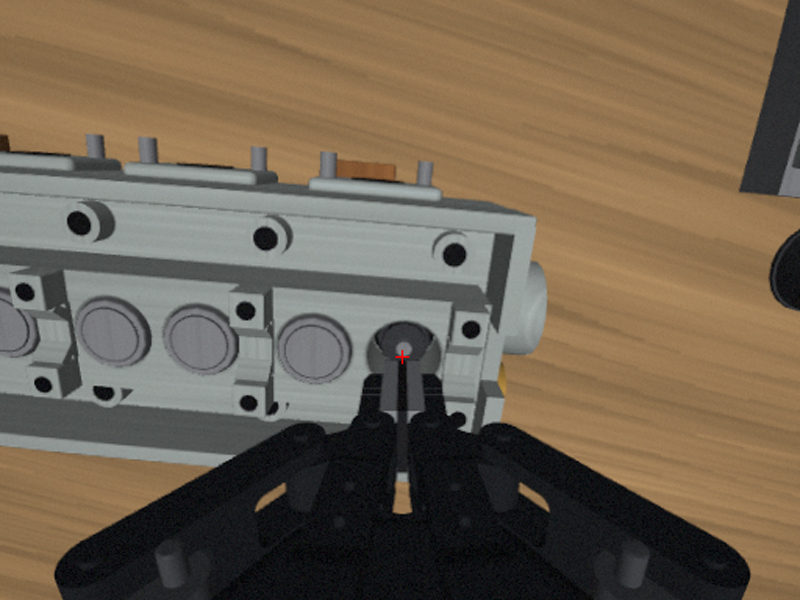

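The fingertips stand over the bore, whose centre is at about view (404,356), with the aim cross at (401,356). I hold.

>>> apply_moves:
  moves:
    - [0,0,0,0,0,0,-1]
    - [0,0,0,0,0,0,-1]
    - [0,0,0,0,0,0,-1]
    - [0,0,0,0,0,0,-1]
    - [0,0,0,0,0,0,-1]
    - [0,0,0,0,0,0,-1]
    - [0,0,0,0,0,0,-1]
    - [0,0,0,0,0,0,-1]

```text
clock: 5.97
tcp_pos: [0.6448, -0.1233, 0.141]
orientation: [3.113, 0.423, 0.0]
contact_force: [-0.2, -0.7, -0.5]
grip_width: 0.0002
gripper_force: 0.0
```

>>> apply_moves:
  moves:
    - [0,0,0,0,0,0,-1]
    - [0,0,0,0,0,0,-1]
    - [0,0,0,0,0,0,-1]
    - [0,0,0,0,0,0,-1]
    - [0,0,0,0,0,0,-1]
    - [0,0,0,0,0,0,-1]
    - [0,0,0,0,0,0,-1]
    - [0,0,0,0,0,0,-1]

```text
clock: 6.63
tcp_pos: [0.6448, -0.1233, 0.141]
orientation: [3.113, 0.423, 0.0]
contact_force: [0.5, 0.6, 0.1]
grip_width: 0.0001
gripper_force: 0.0
```

>>> apply_moves:
  moves:
    - [0,0,0,0,0,0,-1]
    - [0,0,0,0,0,0,-1]
    - [0,0,0,0,0,0,-1]
    - [0,0,0,0,0,0,-1]
    - [0,0,0,0,0,0,-1]
    - [0,0,0,0,0,0,-1]
    - [0,0,0,0,0,0,-1]
    - [0,0,0,0,0,0,-1]

```text
clock: 7.3
tcp_pos: [0.6448, -0.1233, 0.141]
orientation: [3.113, 0.422, 0.0]
contact_force: [-0.3, 0.4, 0.3]
grip_width: -0.0004
gripper_force: 0.0
```

>>> apply_moves:
  moves:
    - [0,0,0,0,0,0,-1]
    - [0,0,0,0,0,0,-1]
    - [0,0,0,0,0,-0.02,-1]
    - [0,0,0,0,0,-0.03,-1]
    - [0,0,0,0,0,-0.03,-1]
    - [0,0,0,0,0,-0.03,-1]
    - [0,0,0,0,0,-0.03,-1]
    - [0,0,0,0,0,0,-1]

```text
clock: 7.97
tcp_pos: [0.6479, -0.1235, 0.2884]
orientation: [3.11, 0.422, 0.017]
contact_force: [-0.1, 0.5, 1.6]
grip_width: 0.0001
gripper_force: 0.0
```

>>> apply_moves:
  moves:
    - [0,0,0,-0.0035,-0.033,0,-1]
    - [0,0,0,-0.0035,-0.033,0,-1]
    - [0,0,0,-0.0035,-0.033,0,-1]
    - [0,0,0,-0.0035,-0.033,0,-1]
    - [0,0,0,-0.0035,-0.033,0,-1]
    - [0,0,0,-0.0035,-0.033,0,-1]
    - [0,0,0,-0.0035,-0.033,0,-1]
    - [0,0,0,-0.0035,-0.033,0,-1]

```text
clock: 8.63
tcp_pos: [0.5466, 0.125, 0.2811]
orientation: [3.113, 0.422, 0.001]
contact_force: [0.9, 0.5, 0.2]
grip_width: -0.0003
gripper_force: 0.0
```

>>> apply_moves:
  moves:
    - [0,0,0,-0.0035,-0.033,0,-1]
    - [0,0,0,-0.0035,-0.033,0,-1]
    - [0,0,0,-0.0035,-0.033,0,-1]
    - [0,0,0,-0.0035,-0.033,0,-1]
    - [0,0,0,-0.0035,-0.033,0,-1]
    - [0,0,0,-0.0035,-0.033,0,-1]
    - [0,0,0,-0.0035,-0.033,0,-1]
    - [0,0,0,0,0,0,-1]

```text
clock: 9.3
tcp_pos: [0.4577, 0.3473, 0.2814]
orientation: [-3.106, -0.437, 0.001]
contact_force: [-1.4, 0.8, 0.4]
grip_width: 0.0001
gripper_force: 0.0
```

>>> apply_moves:
  moves:
    - [0,0,0,0,0,0,-1]
    - [0,0,0,0,0,0,-1]
    - [0,0,0,0,0,0,-1]
    - [0,0,0,0,0,0,-1]
    - [0,0,0,0,0,0,-1]
    - [0,0,0,0,0,0,-1]
    - [0,0,0,0,0,0,-1]
    - [0,0,0,0,0,0,-1]

```text
clock: 9.97
tcp_pos: [0.4625, 0.3395, 0.281]
orientation: [3.113, 0.422, 0.0]
contact_force: [0.0, 0.8, 0.9]
grip_width: -0.0
gripper_force: 0.0
```

```bash
python3 -c "
from h import *
wrist('tappet_top',.026,[.4618,.3386,.026],'w4.png')"
```

```text
tcp [0.4625 0.3395 0.281 ] [3.113 0.422 0.   ] 9.9667 aim px [256.8 164.6]
tappet_top 0.86 [255. 164.  20.  24.] [0.4633 0.3422 0.026 ] tool-axis shift [ 0.0015 -0.0023  0.255 ]
tappet_top 0.84 [211. 184.  23.  24.] [0.4168 0.4001 0.026 ] tool-axis shift [-0.0279 -0.0706  0.255 ]
tappet_top 0.73 [272. 212.  20.  21.] [0.3975 0.3006 0.026 ] tool-axis shift [-0.073   0.0202  0.255 ]
tappet_top 0.72 [263. 119.  20.  25.] [0.5265 0.3478 0.026 ] tool-axis shift [0.0639 0.0091 0.255 ]
tappet_top 0.71 [298. 182.  22.  24.] [0.4539 0.2722 0.026 ] tool-axis shift [-0.0262  0.0626  0.255 ]
```

View pics/w4.png

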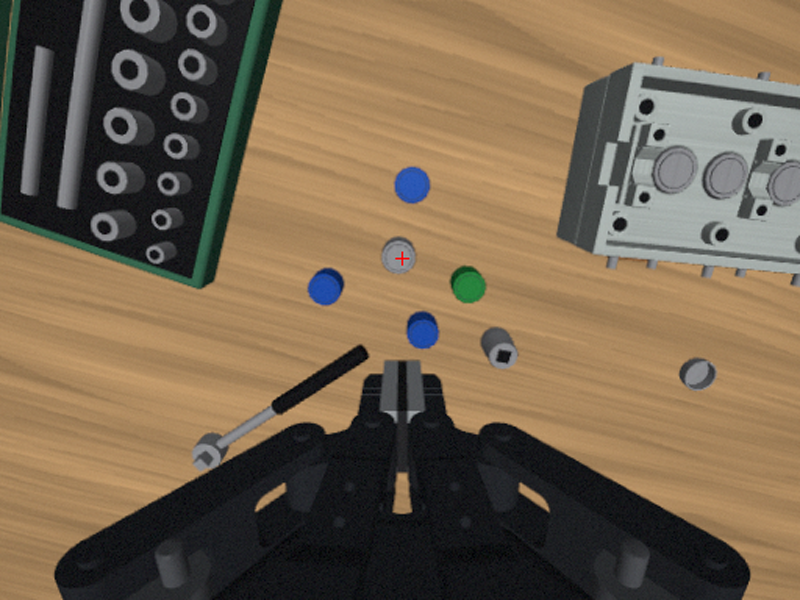

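The grey ringed cup is at view (398,257), under the cross (401,258), with three blue cups and the green one around it. I descend part way with a small correction and check.

>>> apply_moves:
  moves:
    - [0,0,0,0.001,-0.002,0.01,-1]
    - [0,0,0,0,0,0.025,-1]
    - [0,0,0,0,0,0.03,-1]
    - [0,0,0,0,0,0.03,-1]
    - [0,0,0,0,0,0.03,-1]
    - [0,0,0,0,0,0.02,-1]
    - [0,0,0,0,0,0.01,-1]
    - [0,0,0,0,0,0,-1]

```text
clock: 10.73
tcp_pos: [0.4613, 0.341, 0.1232]
orientation: [3.111, 0.423, -0.007]
contact_force: [-0.1, -0.6, 0.3]
grip_width: -0.0
gripper_force: 0.0
```

>>> apply_moves:
  moves:
    - [0,0,0,0,0,0,-1]
    - [0,0,0,0,0,0,-1]
    - [0,0,0,0,0,0,-1]
    - [0,0,0,0,0,0,-1]
    - [0,0,0,0,0,0,-1]
    - [0,0,0,0,0,0,-1]
    - [0,0,0,0,0,0,-1]
    - [0,0,0,0,0,0,-1]

```text
clock: 11.4
tcp_pos: [0.4628, 0.342, 0.1262]
orientation: [-3.113, -0.422, -0.0]
contact_force: [-0.4, -0.1, 0.7]
grip_width: -0.0003
gripper_force: 0.0
```

```bash
python3 -c "
from h import *
wrist('tappet_top',.026,[.463,.341,.026],'w5.png')"
```

```text
tcp [0.4628 0.342  0.1262] [-3.113 -0.422 -0.   ] 11.4 aim px [257.  199.1]
tappet_top 0.86 [271. 126.  35.  37.] [0.5271 0.3477 0.026 ] tool-axis shift [0.0635 0.0116 0.1002]
tappet_top 0.76 [257. 196.  31.  39.] [0.4652 0.3425 0.026 ] tool-axis shift [0.0024 0.0002 0.1002]
tappet_top 0.69 [326. 224.  37.  37.] [0.4556 0.2739 0.026 ] tool-axis shift [-0.0252  0.0637  0.1002]
tappet_top 0.56 [184. 229.  39.  40.] [0.4183 0.3996 0.026 ] tool-axis shift [-0.0275 -0.0674  0.1002]
tappet_top 0.46 [288. 264.   8.  22.] [0.4095 0.2939 0.026 ] tool-axis shift [-0.0642  0.0321  0.1001]
```

View pics/w5.png

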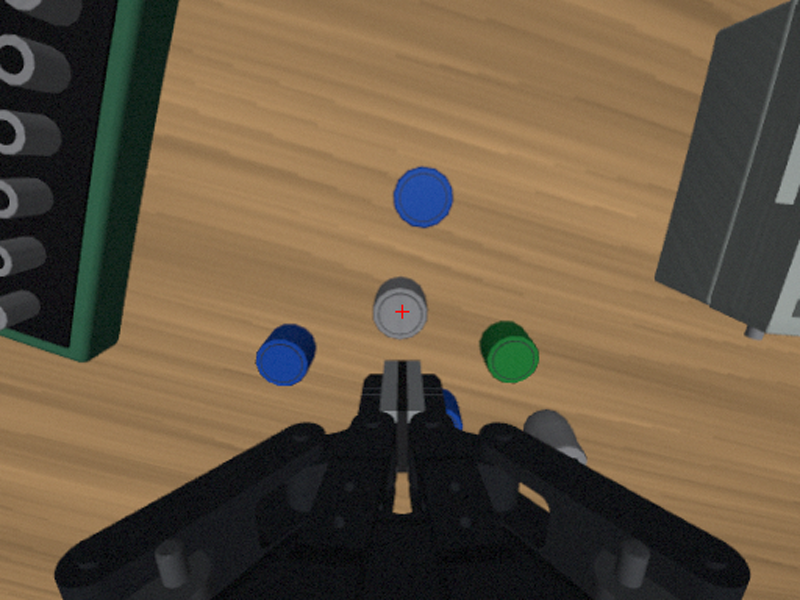

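The tappet top is centred at view (400,313) with the cross at (401.5,311), so the aim is within about 1 mm. I go down to tips about 22 mm above it and hold.

>>> apply_moves:
  moves:
    - [0,0,0,0,0,0.008,-1]
    - [0,0,0,0,0,0.012,-1]
    - [0,0,0,0,0,0.012,-1]
    - [0,0,0,0,0,0.012,-1]
    - [0,0,0,0,0,0.008,-1]
    - [0,0,0,0,0,0.005,-1]
    - [0,0,0,0,0,0.002,-1]
    - [0,0,0,0,0,0,-1]

```text
clock: 12.17
tcp_pos: [0.4625, 0.3419, 0.0663]
orientation: [3.113, 0.423, -0.001]
contact_force: [-1.0, 0.0, -0.3]
grip_width: -0.0
gripper_force: 0.0
```

>>> apply_moves:
  moves:
    - [0,0,0,0,0,0,-1]
    - [0,0,0,0,0,0,-1]
    - [0,0,0,0,0,0,-1]
    - [0,0,0,0,0,0,-1]
    - [0,0,0,0,0,0,-1]
    - [0,0,0,0,0,0,-1]
    - [0,0,0,0,0,0,-1]
    - [0,0,0,0,0,0,-1]

```text
clock: 12.83
tcp_pos: [0.4627, 0.342, 0.067]
orientation: [-3.113, -0.423, -0.0]
contact_force: [-0.5, 0.3, -0.4]
grip_width: 0.0003
gripper_force: 0.0
```

>>> apply_moves:
  moves:
    - [0,0,0,0,0,0,-1]
    - [0,0,0,0,0,0,-1]
    - [0,0,0,0,0,0,-1]
    - [0,0,0,0,0,0,-1]
    - [0,0,0,0,0,0,-1]
    - [0,0,0,0,0,0,-1]
    - [0,0,0,0,0,0,-1]
    - [0,0,0,0,0,0,-1]

```text
clock: 13.5
tcp_pos: [0.4627, 0.342, 0.067]
orientation: [3.113, 0.422, 0.0]
contact_force: [0.1, 0.5, -1.0]
grip_width: -0.0002
gripper_force: 0.0
```

>>> apply_moves:
  moves:
    - [0,0,0,0,0,0,-1]
    - [0,0,0,0,0,0,-1]
    - [0,0,0,0,0,0,-1]
    - [0,0,0,0,0,0,-1]
    - [0,0,0,0,0,0,-1]
    - [0,0,0,0,0,0,-1]
    - [0,0,0,0,0,0,-1]
    - [0,0,0,0,0,0,-1]

```text
clock: 14.17
tcp_pos: [0.4627, 0.342, 0.067]
orientation: [3.113, 0.423, 0.0]
contact_force: [0.4, -0.5, 0.1]
grip_width: -0.0001
gripper_force: 0.0
```

>>> apply_moves:
  moves:
    - [0,0,0,0,0,0,-1]
    - [0,0,0,0,0,0,-1]
    - [0,0,0,0,0,0,-1]
    - [0,0,0,0,0,0,-1]
    - [0,0,0,0,0,0,-1]
    - [0,0,0,0,0,0,-1]
    - [0,0,0,0,0,0,-1]
    - [0,0,0,0,0,0,-1]

```text
clock: 14.83
tcp_pos: [0.4627, 0.342, 0.067]
orientation: [3.113, 0.422, -0.0]
contact_force: [-0.1, 0.4, -0.2]
grip_width: 0.0
gripper_force: 0.0
```

```bash
python3 -c "
from h import *
wrist('tappet_top',.026,[.463,.341,.026],'w6.png')"
```

```text
tcp [0.4627 0.342  0.067 ] [ 3.113  0.422 -0.   ] 14.8333 aim px [257.1 227.3]
tappet_top 0.96 [347. 257.  47.  52.] [0.458  0.2755 0.026 ] tool-axis shift [-0.0222  0.0628  0.041 ]
tappet_top 0.75 [165. 261.  50.  51.] [0.4212 0.399  0.026 ] tool-axis shift [-0.0248 -0.0661  0.041 ]
tappet_top 0.67 [273. 131.  49.  53.] [0.5274 0.3475 0.026 ] tool-axis shift [0.0638 0.0119 0.041 ]
tappet_top 0.55 [257. 217.  44.  42.] [0.4702 0.344  0.026 ] tool-axis shift [0.0078 0.     0.041 ]
```

View pics/w6.png

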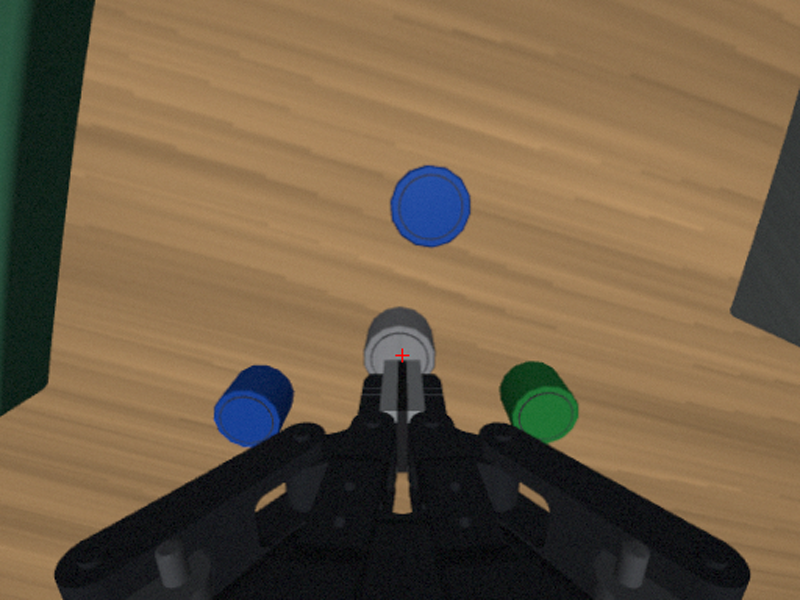

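The tips stand over the grey tappet. Its top is centred at about view (399,358), with the cross at (402,355), and nothing has been touched. The hold has lasted over 2.6 s, so I hand in.

```bash
python3 -c "
from h import *
print(order.hand_in())"
```

```text
the job is handed in; nothing more can be done
None
```

I pointed at the open bore (the last one at the robot's right-hand end of the row), then at the grey tappet. Each hold lasted over 2 s with the fingertips about 22 mm above. I handed the job in at about 15 s, still over the tappet, with no sign of contact.

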